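Fetch the coralline nodule tray from the imaging stand

ROBOT

A 7-joint arm with a two-finger parallel gripper is mounted at the origin on the work surface. World frame = base frame: x ahead of the robot, y to its left, z up, the work surface at z = 0. Lengths are in mm, angles in rad, forces in N, time in s.
With the tool pointing down it reaches from about 350 to 900 mm from the base axis. Payload 7.2 kg.
Tool frame: the origin (TCP) lies on the centre line of the jaws, within the pads' length; the fingertips stand 11 mm ahead of it and the grasp point (between the pads) lies 8 mm behind it; z points along the fingers, y is the direction in which the jaws open and shut (so a half turn about z gives the same grasp; the last joint's range is limited). The gripper opens to 85 mm and grips with 20 to 120 N. Pads are 22 mm wide; open, the fingers measure 114 mm over their backs; the gripper's body (76 mm by 85 mm) begins 54 mm behind the grasp point. The pads swing forward as they close: fully open they stand 13 mm farther back than shut.
Start: joints at [1.152, 0.411, -0.013, 1.596, 0.006, 1.134, -0.082], TCP at [214.769, -586.943, 242.297] pointing down, gripper open.
Joint ranges: [-2.95, 2.95], [-0.29, 1.99], [-1.47, 1.44], [0.14, 2.54], [-1.03, 4.17], [0.13, 1.85], [-2.86, 2.86]. Speed limits (rad/s): [2.39, 2.39, 3.01, 3.01, 3.14, 3.14, 3.14].

INTERFACE

Orientations are given as [roll, pitch, yaw] about the fixed x, y, z axes, in that order (R = Rz(yaw) Ry(pitch) Rx(roll)).
In Python, from station import monitor, optics, r gives the robot as it stands.
- The arm moves only by the tool step_arm, never from a script. Its arguments are lists of equal length, an entry for each row: "fingers": the closure in counts, from 0 (fully open) to 255 (shut); "slide": the shift along the tool's x, y, z in cm, a list of three; "angular": the turn, a rotation vector about the tool's x, y, z in rad, a list of three. A call has 1 to 10 rows; each row shifts and turns the pose as measured when the row begins, along the tool's axes as they then stand; what a row does not reach is not made up. A row lasts 1/12 s, in which the tool goes at most 41.7 mm and 7.16 degrees, less where a joint would pass 70% of its speed; a pose out of reach is approached as far as the arm can. A call is refused whole if a number of a shift passes 4.17 or a number of a turn 0.125, either way. A call with a gripper value outside its range is refused whole. The fingers move at their own pace and stop on an object; the grip force is fixed at half the most. Time passes only in rows, so rows that do not move let the fingers close. It gives the time, the measured TCP pose, the force and the opening at its end, in the units of the state.
- monitor.observe(): the state, without advancing time (a new reading comes with each control period).
- optics.grab_frame(name): name is "scene" or "top" or "wrist"; returns (picture, depth): 420x560x3 uint8, blue, green, red; 420x560 float32, mm along the optical axis (not along the pixel's ray), 0 where there is no reading.
- optics.camera_info(name): a dict with "fx", "fy", "cx", "cy" (pixels), "dist" ([k1, k2, p1, p2, k3] as OpenCV has them; the pictures are not rectified), "eye" and "orientation" of the camera in the world; the wrist camera has in their place "T_tool_cam" (4x4, takes a point from camera to tool coordinates, whose origin is the TCP and whose axes are the flange's). Camera axes: x right, y down, z forward; pixel columns grow to the right and rows downward; lengths in mm; the calibration is good to about 2 mm. A picture is of the moment at which its call begins: read the wrist's pose just before it. camera_info takes no time and is no camera call.
- r.finish_job(): hands the job in, once; it reports no verdict.
The state is a dict: "t": time; "joints": joint angles; "qd": joint speeds; "tau": joint torques, N m; "ee_pos": TCP position; "orientation": TCP orientation; "contact_force": force on the tool from outside, world axes, zero at the start; "ft_torque": the same for the moment, N m; "grip_width": opening from 0.0 (shut) to 1.0 (fully open).
Only numpy, scipy, OpenCV 4.12 (cv2) and the standard library are available. Lean on these libraries where they do the work, as an engineer would, in place of code of your own. Each camera call takes 0.05 s, during which the arm holds its last target. There are 200 camera calls.

TASK

The nodule has been photographed: first slide the camera head along its rail all the way to the red stop, so that the sample tray below is free. Then lift the yellow tray by its black upright fin and carry it over the middle of the white sorting pan without letting the loose pink ball roll out of its pocket or touching the ball. Finish while still holding the tray there, level and still, with a good 6 cm of air between it and the pan's rim; leave the head parked and everything else where it stands.

Things in the scene. Friction and masses are not known exactly. Their poses are not given: they have to be found in the camera images.
- head (a joint): position of the white camera head along the rail of the imaging stand, in m: 0 over the tray place, 0.17 fully against the red stop. It slides along the stand's own +y; it starts between 0 and 0.04, stays where it is left and takes about 2 N to move, plus 6 N per m/s.
- head_grip (a point): centre of the blue upright fin on top of the camera head, 0.20 m above the bench: 12 mm thick along the slide (y), 30 mm wide (x), 45 mm tall; its top, 20 mm above this point, is the head's highest. Axes are the stand's; +y points to the red stop. The head's arm (top 25 mm below this point, 40 mm wide in y) spans x -95 to +55 mm; a lens at x -68 mm hangs down to 92 mm above the bench.
- stand: grey base board of the imaging stand, 210 (x) by 340 (y) by 12 mm, fixed; origin at its underside, 5 mm behind its middle in x. Rail at x = +78 mm along y (end blocks 48 mm high): black block at -y, red stop at +y. The tray stands near x = -32, y = -85 mm on a black mat, a small pot near x = -75, y = +128 mm.
- tray_grip (a point): point on the black upright fin of the yellow tray, 42 mm above the tray's underside. Fin: 12 mm thick (tray x), 30 mm wide (tray y), from the deck top (12 mm above the underside) up to 61 mm. Deck 70 (x) by 130 (y) by 12 mm; at y = -42 mm a fixed pot, 30 mm wide and 24 mm high, at y = +42 mm the pocket with the ball. z is up when level. About 0.16 kg.
- pocket (a point): where the ball's centre lies when it rests in the tray's pocket: 42 mm along the tray's +y from the fin and 22.5 mm above the tray's underside. The pocket is 25 mm wide and 3.5 mm deep.
- ball_center (a point): centre of the loose pink coralline ball, 28 mm in diameter, 25 g; it has about 3 mm of play in its pocket and rolls out when the tray tips some 40 degrees or is jerked.
- pan_mid (a point): middle of the white sorting pan at the height of its rim, 55 mm above the bench; the pan is 300 mm (x) by 220 mm (y), open, fixed; its axes are the pan's.
- jar: bystander: clear jar with black cap, 48 mm wide, 40 mm high, standing in the pan near one end; origin at its underside.
- pot: bystander: small amber pot with black cap, 30 mm wide, 40 mm high, standing on the stand's board; origin at its underside.
- amber: bystander: amber bottle, 66 mm wide, 140 mm high, at the back of the bench; origin at its underside.
- wash: bystander: white bottle with yellow cap, 68 mm wide, 160 mm high, at the left; origin at its underside.
- beaker: bystander: glass beaker, 72 mm wide, 90 mm high, at the right; origin at its underside.
- spatula: bystander: spatula with a black handle, 170 mm long, lying on the bench at the left; origin at its middle, lying along its x.
Mind the look-alikes: they are no part of the job. Of the things shaped like the part that bears tray_grip, the yellow one is meant.

How it is judged:
By the outcome, as a careful person would: the job done as asked, in the order asked, and still so for the second after the job is handed in, while the arm keeps its last pose, push and grip.
It also fails if it takes over 64 s, if anything falls off the work surface, if the arm or the gripper's body presses on something with over 40 N, if the wrist force passes 120 N, or if a joint passes its speed limit or range.

## Working session

There is one attempt and no reset: what is moved stays moved. The work goes in short steps, Python scripts to look and compute and a tool call to move; the robot and the scene stay as the last step left them, time stands still between calls to the robot, and variables do not carry over. Pictures are saved under pics/ and viewed, about 8 in all and at most 12, crops included, and the job is handed in when it is done.

Besides the shell and the picture viewer there is one more tool, called after "Request:" as name(argument=value, ...) on one line, values as JSON. step_arm: Moves the arm, as the interface text tells. Its arguments: {"type":"object","properties":{"fingers":{"type":"array"},"slide":{"type":"array"},"angular":{"type":"array"}},"required":["fingers","slide","angular"]}

```bash
mkdir -p pics
cat > h.py <<'E'
import numpy as np, cv2
from scipy.spatial.transform import Rotation as R
from station import monitor, optics, r
def pose():
    s=monitor.observe(); return np.array(s["ee_pos"]),R.from_euler('xyz',s["orientation"]).as_matrix(),s
def cam(name):
    c=optics.camera_info(name); K=np.array([[c["fx"],0,c["cx"]],[0,c["fy"],c["cy"]],[0,0,1.]]); d=np.array(c["dist"],float)
    if name=="wrist":
        p,Rt,_=pose(); T=np.array(c["T_tool_cam"]); return K,d,p+Rt@T[:3,3],Rt@T[:3,:3]
    o=np.array(c["orientation"],float)
    return K,d,np.array(c["eye"],float),(R.from_euler('xyz',o).as_matrix() if o.size==3 else o)
def grab(name,fn):
    k=cam(name); im,dp=optics.grab_frame(name); cv2.imwrite('pics/'+fn+'.png',im); np.savez('pics/'+fn,dp=dp,K=k[0],d=k[1],e=k[2],R=k[3]); return im,dp
def load(fn):
    z=np.load('pics/'+fn+'.npz'); return cv2.imread('pics/'+fn+'.png'),z
def ray(z,u,v):
    q=cv2.undistortPoints(np.array([[[u,v]]],float),z['K'],z['d'])[0,0]; return z['R']@np.array([q[0],q[1],1.])
def pt(z,u,v,h=None):
    w=ray(z,u,v)
    if h is not None: return z['e']+w*(h-z['e'][2])/w[2]
    return z['e']+w*z['dp'][int(v),int(u)]
def cloud(z):
    H,W=z['dp'].shape; vv,uu=np.mgrid[:H,:W]
    q=cv2.undistortPoints(np.stack([uu,vv],-1).reshape(-1,1,2).astype(float),z['K'],z['d'])[:,0]
    P=(np.c_[q,np.ones(len(q))]*z['dp'].reshape(-1,1))@z['R'].T+z['e']; P[z['dp'].ravel()==0]=np.nan
    return P.reshape(H,W,3)
E
python3 - <<'E'
from h import *
print(monitor.observe())
for n in("scene","top"): 
    grab(n,n+"0"); print(optics.camera_info(n))
print(optics.camera_info("wrist"))
E
```

```text
{'t': 0.0, 'joints': array([ 1.15179787,  0.41190239, -0.01274281,  1.59707444,  0.00563113,
        1.13430795, -0.08221031]), 'qd': array([-1.79092725e-03, -9.73343950e-04, -1.42370631e-03,  4.95538521e-04,
        4.10397858e-05,  6.80952136e-05, -4.54865296e-04]), 'tau': array([ 7.42075154e-04, -6.00621200e+01,  6.82252441e-01, -2.99414277e+01,
        1.38390853e-02,  1.04789628e-02, -3.64885636e-05]), 'ee_pos': array([ 214.57761768, -586.4811242 ,  241.43892109]), 'orientation': array([-3.13994182e+00,  1.33710494e-04,  3.50854462e-01]), 'contact_force': array([-0.35927432,  0.80688166, -0.14810384]), 'ft_torque': array([-0.03089798,  0.01026809, -0.02433827]), 'grip_width': 0.9971249233093755}
{'fx': 437.44679936349996, 'fy': 437.44679936349996, 'cx': 279.9217488701546, 'cy': 214.57223864522814, 'dist': array([0.0240567, 0.       , 0.       , 0.       , 0.       ]), 'eye': array([1033.31809117,  406.8534603 , 1118.91941357]), 'orientation': array([-2.52434244,  0.00798139,  2.2415431 ])}
{'fx': 482.4198709219743, 'fy': 482.4198709219743, 'cx': 287.6902609357241, 'cy': 204.43392716271123, 'dist': array([-0.0276943,  0.       ,  0.       ,  0.       ,  0.       ]), 'eye': array([ 242.72688974,  -34.54294293, 1573.39420092]), 'orientation': array([-2.94988913,  0.01029692, -1.55537205])}
{'fx': 291.0660710853228, 'fy': 291.0660710853228, 'cx': 282.8656620631096, 'cy': 211.13246724631432, 'dist': array([-0.02870143,  0.        ,  0.        ,  0.        ,  0.        ]), 'T_tool_cam': array([[-1.23854246e-05, -9.57954392e-01, -2.86920515e-01,
         7.38347401e+01],
       [ 9.99999953e-01, -9.96104519e-05,  2.89407141e-04,
         6.16706907e-01],
       [-3.05819124e-04, -2.86920498e-01,  9.57954349e-01,
        -1.31329104e+02],
       [ 0.00000000e+00,  0.00000000e+00,  0.00000000e+00,
         1.00000000e+00]])}
```

View pics/scene0.png

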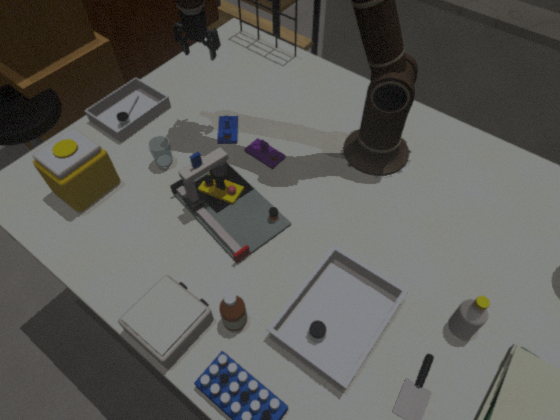

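View pics/top0.png

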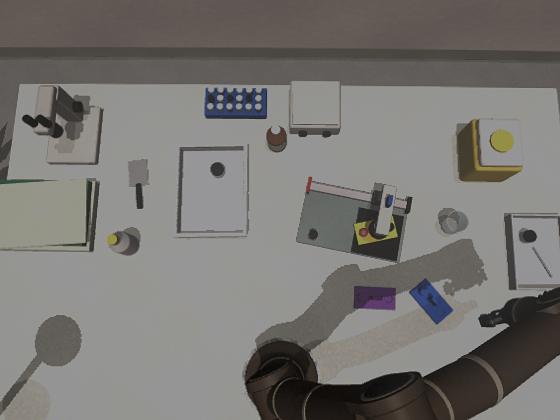

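The scene shows the stand (scene ~(225,200), top ~(352,222)), with the head at its black end. There are three tray-shaped things: yellow at top (376,230), purple at (375,298), blue at (431,300). Yellow, on the mat under the head, is the one meant. There are two white pans: the large one at top (212,192) with the jar is meant. The one at (536,250) is smaller and holds a spatula.

Run:
```python
from h import *
a,za=load('scene0'); b,zb=load('top0')
A=cv2.resize(a[140:260,160:300],None,fx=4,fy=4,interpolation=3); B=cv2.resize(b[170:270,290:420],None,fx=4,fy=4,interpolation=3)
o=np.zeros((480+0,800,3),np.uint8); A=cv2.resize(A,(400,343));B=cv2.resize(B,(400,308)); o[:343,:400]=A;o[:308,400:]=B
cv2.imwrite('pics/crop1.png',o[:345])
for z,n in((za,'s'),(zb,'t')):
    P=cloud(z); im=a if n=='s' else b
    np.save('pics/P'+n,P)
# pan: corners in top view via bright mask at rim height
P=np.load('pics/Pt.npy'); 
m=(P[...,2]>48)&(P[...,2]<62)&(P[...,0]>350)&(P[...,0]<800)&(P[...,1]>50)&(P[...,1]<420)
n,l,s,c=cv2.connectedComponentsWithStats(m.astype(np.uint8))
for i in range(1,n):
    if s[i,4]>150: 
        q=P[l==i][:,:2].astype(np.float32); print('pan',s[i],cv2.minAreaRect(q))
def blob(im,P,lo,hi,box):
    h=cv2.cvtColor(im,cv2.COLOR_BGR2HSV); m=cv2.inRange(h,lo,hi); k=np.zeros_like(m);k[box[1]:box[3],box[0]:box[2]]=255; m&=k
    v,u=np.nonzero(m); Q=P[v,u]; print(len(u),u.mean(),v.mean(),np.nanmedian(Q,0).round(),np.nanmin(Q,0).round(),np.nanmax(Q,0).round())
Ps=np.load('pics/Ps.npy')
print('blue fin');blob(a,Ps,(105,120,40),(128,255,255),(180,140,215,175));blob(b,P,(105,120,40),(128,255,255),(375,180,400,215))
print('red');blob(a,Ps,(0,150,90),(6,255,255),(225,240,255,262));blob(b,P,(0,150,90),(6,255,255),(300,170,320,200))
print('yellow');blob(a,Ps,(22,150,90),(34,255,255),(190,170,250,210));blob(b,P,(22,150,90),(34,255,255),(350,210,400,250))
```

```text
pan [ 172  143   75   94 1269] ((586.8426513671875, 238.59051513671875), (313.2787170410156, 237.89332580566406), 1.468214750289917)
blue fin
43 195.53488372093022 156.41860465116278 [ 524. -307.  219.] [ 511. -317.  187.] [ 541. -303.  225.]
34 389.8235294117647 199.6764705882353 [ 522. -309.  220.] [ 510. -316.  217.] [ 536. -303.  226.]
red
36 240.88888888888889 250.27777777777777 [607. -82.  49.] [587. -91.  44.] [631. -73.  53.]
22 308.90909090909093 183.6818181818182 [607. -82.  47.] [587. -89.  41.] [631. -76.  52.]
yellow
275 223.12727272727273 189.68363636363637 [ 474. -274.   25.] [ 416. -361.   18.] [ 511. -233.   45.]<stdin>:18: RuntimeWarning: Mean of empty slice.
  ret = ret.dtype.type(ret / rcount)
  return np.nanmean(a, axis, out=out, keepdims=keepdims)
Traceback (most recent call last):
ValueError: zero-size array to reduction operation fmin which has no identity
```

View pics/crop1.png

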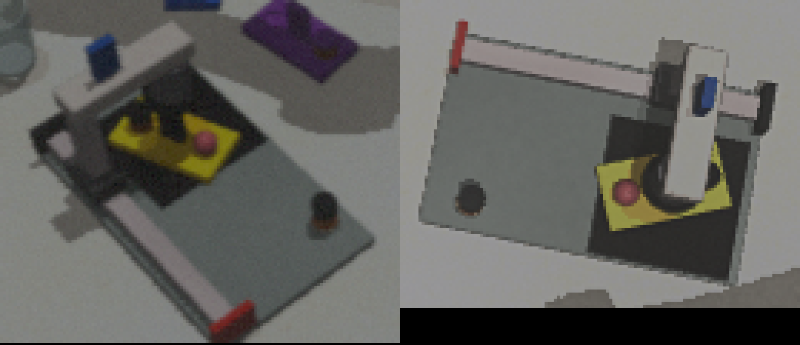

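The crop confirms it: the yellow tray on the mat under the head, with the pink ball (crop right panel ~(627,192)) towards the red stop. The blue fin is on top of the head.

Run:
```python
from h import *
P=np.load('pics/Pt.npy');b,_=load('top0');a,_=load('scene0');Ps=np.load('pics/Ps.npy')
for n,Q in(('t',P),('s',Ps)):
    m=(Q[...,2]>6)&(Q[...,2]<120)&(Q[...,0]>340)&(Q[...,0]<680)&(Q[...,1]>-400)&(Q[...,1]<-40)
    k,l,s,c=cv2.connectedComponentsWithStats(m.astype(np.uint8)); i=1+np.argmax(s[1:,4])
    print(n,cv2.minAreaRect(Q[l==i][:,:2].astype(np.float32)))
    rl=m&(Q[...,2]>20)&(Q[...,2]<60)&(Q[...,0]>520); print('rail',cv2.minAreaRect(Q[rl][:,:2].astype(np.float32)))
def col(im,Q,lo,hi,bx):
    h=cv2.cvtColor(im,cv2.COLOR_BGR2HSV); m=cv2.inRange(h,lo,hi)>0
    m&=(Q[...,0]>bx[0])&(Q[...,0]<bx[1])&(Q[...,1]>bx[2])&(Q[...,1]<bx[3]);return m
y=col(a,Ps,(22,120,60),(34,255,255),(400,540,-370,-220))&(Ps[...,2]<40)
print('yellow s',cv2.minAreaRect(Ps[y][:,:2].astype(np.float32)),np.median(Ps[y][:,2]))
y=col(b,P,(20,90,60),(36,255,255),(400,540,-370,-220))&(P[...,2]<40)
print('yellow t',y.sum(),cv2.minAreaRect(P[y][:,:2].astype(np.float32)),np.median(P[y][:,2]))
for im,Q in((a,Ps),(b,P)):
    k=(Q[...,2]>212)&(Q[...,0]>490)&(Q[...,0]<560)&(Q[...,1]>-350)&(Q[...,1]<-270)
    print('fin top',k.sum(),np.median(Q[k],0),cv2.minAreaRect(Q[k][:,:2].astype(np.float32)))
    hd=(Q[...,2]>160)&(Q[...,2]<190)&(Q[...,0]>400)&(Q[...,0]<620)&(Q[...,1]>-380)&(Q[...,1]<-250)
    print('arm',cv2.minAreaRect(Q[hd][:,:2].astype(np.float32)),np.median(Q[hd],0))
```

```text
t ((495.526611328125, -226.82484436035156), (351.7987365722656, 228.99533081054688), 76.76029968261719)
rail ((548.4391479492188, -234.09129333496094), (333.9907531738281, 103.58369445800781), 78.43456268310547)
s ((496.46099853515625, -228.37982177734375), (343.06195068359375, 220.1170654296875), 78.90202331542969)
rail ((564.861083984375, -235.81394958496094), (331.9185791015625, 78.25415802001953), 78.21257781982422)
yellow s ((459.9654846191406, -301.0106201171875), (86.85055541992188, 131.3569793701172), 12.159744262695312) 24.612256096027295
yellow t 389 ((464.17816162109375, -299.67974853515625), (72.59580993652344, 134.528564453125), 12.288055419921875) 23.646830355548218
fin top 55 [ 526.03094219 -307.57700573  219.49478809] ((526.2124633789062, -309.821533203125), (13.010085105895996, 30.657991409301758), 78.97309875488281)
arm ((506.51922607421875, -305.21923828125), (43.974666595458984, 150.3645477294922), 78.92953491210938) [ 511.84502949 -300.82409092  175.16668769]
fin top 47 [ 522.765744   -308.59114927  219.23292493] ((522.6248779296875, -308.67987060546875), (12.371172904968262, 29.761390686035156), 79.24827575683594)
arm ((503.69171142578125, -304.92449951171875), (41.51846694946289, 150.38026428222656), 78.85740661621094) [ 495.14854355 -301.60315749  174.22387724]
```

Request:
step_arm(fingers=[0, 0, 0, 0, 0, 0], slide=[[0, 0, -1.5], [0, 0, -1.5], [0, 0, -1.5], [0, 0, -1.5], [0, 0, -1], [0, 0, 0]], angular=[[0, 0, 0.11], [0, 0, 0.11], [0, 0, 0.11], [0, 0, 0.11], [0, 0, 0.11], [0, 0, 0]])

```text
t: 0.6
ee_pos: [213.6, -584.7, 309.8]
orientation: [-3.133, 0.006, -0.224]
contact_force: [-0.6, -0.8, 0.8]
grip_width: 1.0
```

```bash
cat >> h.py <<'E'
def togo(xyz,yaw):
    p,Rt,s=pose(); G=R.from_euler('xyz',[np.pi,0,yaw]).as_matrix()
    print('t',round(s['t'],2),'p',p.round(1),'rpy',np.round(s['orientation'],3),'q',np.round(s['joints'],2),'F',np.round(s['contact_force'],1),'w',round(s['grip_width'],3))
    print('slide cm',(Rt.T@(np.array(xyz)-p)/10).round(2),'rot',R.from_matrix(Rt.T@G).as_rotvec().round(3))
E
python3 -c "
from h import *
togo([524,-309,290],-0.193)"
```

```text
t 0.6 p [ 213.6 -584.7  309.8] rpy [-3.133  0.006 -0.224] q [ 1.07  0.37  0.1   1.51 -0.04  1.28 -0.62] F [-0.6 -0.8  0.8] w 1.0
slide cm [ 24.14 -33.77   2.13] rot [-0.009  0.006 -0.031]
```

Request:
step_arm(fingers=[0, 0, 0, 0, 0, 0, 0, 0, 0, 0], slide=[[2.2, -3.1, 0], [2.2, -3.1, 0], [2.2, -3.1, 0], [2.2, -3.1, 0], [2.2, -3.1, 0], [2.2, -3.1, 0], [2.2, -3.1, 0], [2.2, -3.1, 0], [2, -3, 0], [0, 0, 0]], angular=[[0, 0, -0.03], [0, 0, 0], [0, 0, 0], [0, 0, 0], [0, 0, 0], [0, 0, 0], [0, 0, 0], [0, 0, 0], [0, 0, 0], [0, 0, 0]])

```text
t: 1.43
ee_pos: [462.0, -336.6, 300.3]
orientation: [-3.129, 0.016, -0.161]
contact_force: [-0.1, 0.6, 0.8]
grip_width: 1.001
```

```bash
python3 -c "
from h import *
togo([524,-309,290],-0.193)
grab('wrist','w1')
im,z=load('w1');P=cloud(z)
k=(P[...,2]>205)&(P[...,2]<235)
import cv2
if k.sum()>50:
  q=P[k]; print(k.sum(),np.median(q,0),cv2.minAreaRect(q[:,:2].astype(np.float32)),np.argwhere(k).mean(0))
"
```

```text
t 1.43 p [ 462.  -336.6  300.3] rpy [-3.129  0.016 -0.161] q [ 0.61  0.29 -0.08  1.63  0.02  1.24 -1.2 ] F [-0.1  0.6  0.8] w 1.001
slide cm [ 5.69 -3.71  0.99] rot [-0.013  0.016  0.032]
778 [ 526.67141209 -310.9664704   219.40158995] ((526.700927734375, -309.5236511230469), (12.08680534362793, 29.69723129272461), 79.20442962646484) [143.14910026 233.60282776]
```

The wrist depth gives the fin top at (526,-309.5,219.4), 12.1x29.7 mm. This agrees with both other views and the text.

Request:
step_arm(fingers=[0, 0, 0, 0], slide=[[2.3, -1.5, 0.3], [2.3, -1.4, 0.3], [1.3, -0.8, 0.3], [0, 0, 0]], angular=[[-0.013, 0.016, 0.028], [0, 0, 0], [0, 0, 0], [0, 0, 0]])

```text
t: 1.82
ee_pos: [522.9, -315.4, 287.4]
orientation: [3.138, 0.006, -0.185]
contact_force: [-0.8, 0.7, 0.4]
grip_width: 1.004
```

```bash
python3 -c "
from h import *
togo([525.7,-309.3,198],-0.188)"
```

```text
t 1.82 p [ 522.9 -315.4  287.4] rpy [ 3.138  0.006 -0.185] q [ 0.53  0.36 -0.09  1.57  0.04  1.22 -1.33] F [-0.8  0.7  0.4] w 1.004
slide cm [ 0.22 -0.68  8.94] rot [0.004 0.006 0.003]
```

Request:
step_arm(fingers=[0, 0, 0, 0, 0, 0], slide=[[0.2, -0.7, 1.5], [0, 0, 2], [0, 0, 2], [0, 0, 2], [0, 0, 1.0], [0, 0, 0]], angular=[[0.004, 0.006, 0], [0, 0, 0], [0, 0, 0], [0, 0, 0], [0, 0, 0], [0, 0, 0]])

```text
t: 2.32
ee_pos: [519.7, -316.1, 197.5]
orientation: [3.138, 0.004, -0.182]
contact_force: [-0.9, 0.6, -0.9]
grip_width: 1.002
```

```bash
python3 -c "
from h import *
togo([525.7,-309.3,198],-0.188)"
```

```text
t 2.32 p [ 519.7 -316.1  197.5] rpy [ 3.138  0.004 -0.182] q [ 0.53  0.43 -0.09  1.68  0.05  1.04 -1.33] F [-0.9  0.6 -0.9] w 1.002
slide cm [ 0.47 -0.77 -0.06] rot [0.003 0.004 0.006]
```

Request:
step_arm(fingers=[0, 0, 0], slide=[[0.5, -0.8, 0], [0, 0, 0], [0, 0, 0]], angular=[[0, 0.004, 0], [0, 0, 0], [0, 0, 0]])

```text
t: 2.57
ee_pos: [525.2, -311.0, 198.6]
orientation: [3.137, -0.0, -0.184]
contact_force: [-0.4, -0.8, 0.7]
grip_width: 0.997
```

```bash
python3 -c "
from h import *
togo([525.7,-309.3,198],-0.188)"
```

```text
t 2.57 p [ 525.2 -311.   198.6] rpy [ 3.137 -0.    -0.184] q [ 0.52  0.43 -0.09  1.68  0.05  1.03 -1.34] F [-0.4 -0.8  0.7] w 0.997
slide cm [ 0.02 -0.17  0.06] rot [ 0.004 -0.     0.004]
```

Request:
step_arm(fingers=[130, 200, 255, 255, 255, 255, 255, 255, 255, 255], slide=[[0, -0.15, 0], [0, 0, 0], [0, 0, 0], [0, 0, 0], [0, 0, 0], [0, 0, 0], [0, 0, 0], [0, 0, 0], [0, 0, 0], [0, 0, 0]], angular=[[0, 0, 0], [0, 0, 0], [0, 0, 0], [0, 0, 0], [0, 0, 0], [0, 0, 0], [0, 0, 0], [0, 0, 0], [0, 0, 0], [0, 0, 0]])

```text
t: 3.4
ee_pos: [527.5, -309.8, 202.9]
orientation: [3.136, -0.007, -0.184]
contact_force: [-0.2, 0.0, 1.4]
grip_width: 0.13
```

```bash
python3 -c "
from h import *
togo([525.7+.187*160,-309.3+.982*160,198],-0.188)"
```

```text
t 3.4 p [ 527.5 -309.8  202.9] rpy [ 3.136 -0.007 -0.184] q [ 0.52  0.42 -0.09  1.68  0.05  1.04 -1.35] F [-0.2  0.   1.4] w 0.13
slide cm [ -0.13 -16.01   0.41] rot [ 0.005 -0.007  0.004]
```

Request:
step_arm(fingers=[255, 255, 255, 255, 255, 255, 255, 255, 255], slide=[[0, -1, 0], [0, -1.6, 0.05], [0, -1.6, 0.05], [0, -1.6, 0.05], [0, -1.6, 0.05], [0, -1.6, 0.05], [0, -1.6, 0.05], [0, -1.6, 0.05], [0, -1, 0]], angular=[[0, 0, 0], [0, 0, 0], [0, 0, 0], [0, 0, 0], [0, 0, 0], [0, 0, 0], [0, 0, 0], [0, 0, 0], [0, 0, 0]])

```text
t: 4.15
ee_pos: [551.4, -186.7, 203.0]
orientation: [3.124, -0.012, -0.193]
contact_force: [1.4, -3.2, -2.0]
grip_width: 0.132
```

```bash
python3 -c "
from h import *
togo([525.7+.187*160,-309.3+.982*160,202],-0.188)"
```

```text
t 4.15 p [ 551.4 -186.7  203. ] rpy [ 3.124 -0.012 -0.193] q [ 0.33  0.37 -0.13  1.76  0.08  1.01 -1.59] F [ 1.4 -3.2 -2. ] w 0.132
slide cm [-0.26 -3.47  0.03] rot [ 0.018 -0.012 -0.006]
```

Request:
step_arm(fingers=[255, 255, 255, 255, 255], slide=[[0, -1.2, 0], [0, -1.0, 0], [0, -0.7, 0], [0, -0.5, 0], [0, -0.4, 0]], angular=[[0.015, -0.01, 0], [0, 0, 0], [0, 0, 0], [0, 0, 0], [0, 0, 0]])

```text
t: 4.57
ee_pos: [558.0, -152.7, 202.9]
orientation: [3.131, -0.002, -0.195]
contact_force: [-3.9, -20.0, 2.2]
grip_width: 0.131
```

```bash
python3 -c "
from h import *
togo([525.7+.187*160,-309.3+.982*160,202],-0.188)"
```

```text
t 4.57 p [ 558.  -152.7  202.9] rpy [ 3.131e+00 -2.000e-03 -1.950e-01] q [ 0.29  0.37 -0.14  1.75  0.07  1.02 -1.65] F [ -3.9 -20.    2.2] w 0.131
slide cm [-0.24 -0.    0.09] rot [ 0.011 -0.002 -0.007]
```

Request:
step_arm(fingers=[255, 255], slide=[[0, -0.4, 0], [0, -0.3, 0]], angular=[[0, 0, 0], [0, 0, 0]])

```text
t: 4.73
ee_pos: [557.9, -152.9, 202.9]
orientation: [3.123, -0.002, -0.201]
contact_force: [-1.3, -5.7, 1.6]
grip_width: 0.129
```

Request:
step_arm(fingers=[200, 120, 0, 0, 0, 0, 0, 0, 0], slide=[[0, 0, 0], [0, 0, 0], [0, 0, 0], [0, 0, 0], [0, 0, -2], [0, 0, -2.5], [0, 0, -3], [0, 0, -3], [0, 0, -1]], angular=[[0, 0, 0], [0, 0, 0], [0, 0, 0], [0, 0, 0], [0, 0, 0], [0, 0, 0], [0, 0, 0], [0, 0, 0], [0, 0, 0]])

```text
t: 5.48
ee_pos: [556.6, -147.4, 316.7]
orientation: [3.127, 0.009, -0.2]
contact_force: [0.5, 0.2, 1.0]
grip_width: 0.999
```

Run:
```python
from h import *
togo([470,-300,300],-1.356)
for n in('scene','top'):
    grab(n,n+'1'); im,z=load(n+'1'); P=cloud(z); np.save('pics/P1'+n[0],P)
    k=(P[...,2]>212)&(P[...,2]<228)&(P[...,0]>500)&(P[...,0]<600)&(P[...,1]>-200)&(P[...,1]<-110)
    if k.sum()>5: print('fin',k.sum(),np.median(P[k],0).round(1),cv2.minAreaRect(P[k][:,:2].astype(np.float32)))
    h=cv2.cvtColor(im,cv2.COLOR_BGR2HSV)
    B=(P[...,0]>400)&(P[...,0]<540)&(P[...,1]>-380)&(P[...,1]<-220)
    y=(cv2.inRange(h,(20,100,50),(36,255,255))>0)&B&(P[...,2]<32)
    print('yellow',y.sum(),cv2.minAreaRect(P[y][:,:2].astype(np.float32)),np.median(P[y][:,2]))
    f=B&(P[...,2]>60)&(P[...,2]<85); 
    if f.sum()>5: print('trayfin',f.sum(),np.median(P[f],0).round(1),cv2.minAreaRect(P[f][:,:2].astype(np.float32)))
im,_=load('scene1');b,_=load('top1')
o=np.zeros((360,800,3),np.uint8);o[:343,:400]=cv2.resize(im[140:260,160:300],(400,343),interpolation=2);o[:308,400:]=cv2.resize(b[170:270,290:420],(400,308),interpolation=2)
cv2.imwrite('pics/crop2.png',o)
```

```text
t 5.48 p [ 556.6 -147.4  316.7] rpy [ 3.127  0.009 -0.2  ] q [ 0.28  0.28 -0.14  1.6   0.06  1.27 -1.65] F [0.5 0.2 1. ] w 0.999
slide cm [-5.44 16.65  1.97] rot [ 0.019 -0.     1.156]
fin 62 [ 557.6 -151.8  219.3] ((556.6390380859375, -153.1376190185547), (15.137402534484863, 30.261035919189453), 75.17505645751953)
yellow 358 ((461.5315856933594, -312.10113525390625), (85.05960845947266, 126.64485931396484), 13.379353523254395) 24.575717314433405
trayfin 53 [ 467.1 -296.2   72.5] ((467.0086364746094, -300.32733154296875), (15.044466018676758, 30.16378402709961), 12.072525024414062)
yellow 521 ((466.7799987792969, -311.98101806640625), (72.4649658203125, 112.04042053222656), 12.252471923828125) 23.802012746503124
trayfin 40 [ 461.9 -298.2   72.4] ((462.3791198730469, -297.6126403808594), (11.907796859741211, 30.685394287109375), 13.442676544189453)
```

View pics/crop2.png

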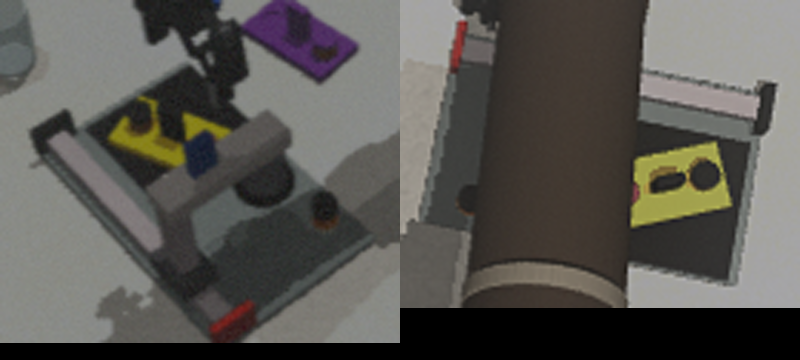

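Run:
```python
from h import *
o=np.array([491,-227.]);a=-0.19;ex=np.array([np.cos(a),np.sin(a)]);ey=np.array([-np.sin(a),np.cos(a)])
im,_=load('scene1')
for n in('Ps','P1s'):
    P=np.load('pics/'+n+'.npy');d=P[...,:2]-o;x=d@ex;y=d@ey;z=P[...,2]
    for lo,hi in((14,25),(25,35),(35,50),(50,70),(70,120),(120,165),(165,180)):
        k=(abs(x-78)<30)&(abs(y)<180)&(z>lo)&(z<hi); print(n,lo,hi,k.sum(),np.histogram(y[k],bins=np.arange(-180,181,20))[0])
h=cv2.cvtColor(im,cv2.COLOR_BGR2HSV);r_=(cv2.inRange(h,(0,150,80),(6,255,255))>0)&(abs(x-78)<40)&(abs(y-160)<40);print('red y',np.percentile(y[r_],[2,50,98]))
```

```text
Ps 14 25 331 [ 5 10 11  6  4  8 23 21 21 26 30 20 27 25 24 30  8 32]
Ps 25 35 549 [13 34 19  0  0  0 23 41 46 47 43 47 48 48 48 49 22 21]
Ps 35 50 163 [38 11  1  0  0  0 36  1  2  0  1  2  1  1  1  2  8 58]
Ps 50 70 165 [13  0  0  4 20 49 63  0  0  0  0  0  0  0  0  0  2 14]
Ps 70 120 113 [ 0  0  0  0 16 79 18  0  0  0  0  0  0  0  0  0  0  0]
Ps 120 165 125 [ 0  0  0  0  9 62 54  0  0  0  0  0  0  0  0  0  0  0]
Ps 165 180 233 [  0   0   0   0  63 100  70   0   0   0   0   0   0   0   0   0   0   0]
P1s 14 25 292 [13 17 16 19 28 30 19 19 15 12  5  7  4  7 17 31  7 26]
P1s 25 35 540 [20 39 36 41 43 40 41 37 47 42 32  0  0  0 24 49 23 26]
P1s 35 50 172 [51  8  1  2  0  0  1  2  1  3  3  0  0  0 33  0 13 54]
P1s 50 70 182 [16  2  0  0  0  0  0  0  0  0  0  8 20 52 72  0  0 12]
P1s 70 120 119 [ 0  0  0  0  0  0  0  0  0  0  0  0 20 97  2  0  0  0]
P1s 120 165 120 [ 0  0  0  0  0  0  0  0  0  0  0  0 11 62 47  0  0  0]
P1s 165 180 262 [  0   0   0   0   0   0   0   0   0   0   0   0  75 120  67   0   0   0]
red y [159.37467842 164.48375311 169.75144131]
```

The head carriage is at local y=+85, which is 0.17 of travel from its zero at -85. It hit a hard stop there, with 7 mm commanded and no motion, so the head is parked. Tray fin: (467,-300) from one view and (462,-298) from the other, top at z=72.5, as expected. I'll approach it with yaw 1.785, which suits joint 7.

Request:
step_arm(fingers=[0, 0, 0, 0, 0, 0, 0, 0, 0, 0], slide=[[-1, 3, 0], [-1, 3.4, 0], [-1, 3.4, 0], [-1, 3.4, 0], [-0.8, 2.5, 0], [0, 0, 0], [0, 0, 0], [0, 0, 0], [0, 0, 0], [0, 0, 0]], angular=[[0.019, 0, 0], [0, 0, 0], [0, 0, 0], [0, 0, 0], [0, 0, 0], [0, 0, -0.12], [0, 0, -0.12], [0, 0, -0.12], [0, 0, -0.12], [0, 0, -0.12]])

```text
t: 6.42
ee_pos: [469.8, -293.8, 296.7]
orientation: [-3.114, 0.018, 0.426]
contact_force: [-0.5, -0.7, 0.4]
grip_width: 1.001
```

Request:
step_arm(fingers=[0, 0, 0, 0, 0, 0, 0, 0, 0, 0], slide=[[0, 0, 0], [0, 0, 0], [0, 0, 0], [0, 0, 0], [0, 0, 0], [0, 0, 0], [0, 0, 0], [0, 0, 0], [0, 0, 0], [0, 0, 0]], angular=[[0, 0, -0.12], [0, 0, -0.12], [0, 0, -0.12], [0, 0, -0.12], [0, 0, -0.12], [0, 0, -0.12], [0, 0, -0.12], [0, 0, -0.12], [0, 0, -0.12], [0, 0, -0.12]])

```text
t: 7.25
ee_pos: [463.4, -288.6, 276.0]
orientation: [-3.096, -0.039, 1.675]
contact_force: [-0.2, 0.2, 0.5]
grip_width: 0.999
```

```bash
cat > lk.py <<'E'
from h import *
import sys
fn=sys.argv[1]
togo([465,-299,250],1.785)
im,_=grab('wrist',fn);im,z=load(fn);P=cloud(z)
B=(P[...,0]>420)&(P[...,0]<510)&(P[...,1]>-340)&(P[...,1]<-260)
f=B&(P[...,2]>65)&(P[...,2]<80); print('fin',f.sum())
if f.sum()>5: print(np.median(P[f],0).round(1),cv2.minAreaRect(P[f][:,:2].astype(np.float32)))
h=cv2.cvtColor(im,cv2.COLOR_BGR2HSV)
y=(cv2.inRange(h,(20,100,50),(36,255,255))>0)&(P[...,2]<32)
if y.sum()>50: print('yel',y.sum(),cv2.minAreaRect(P[y][:,:2].astype(np.float32)),np.median(P[y][:,2]))
E
python3 lk.py w2
```

```text
t 7.25 p [ 463.4 -288.6  276. ] rpy [-3.096 -0.039  1.675] q [ 0.74  0.31 -0.34  1.68  0.1   1.23  0.48] F [-0.2  0.2  0.5] w 0.999
slide cm [-1.16  0.17  2.56] rot [-0.044 -0.042 -0.109]
fin 254
[ 465.8 -298.3   72.6] ((465.86187744140625, -299.3329772949219), (12.020302772521973, 30.046857833862305), 12.650728225708008)
yel 4417 ((578.9263916015625, -437.3492736816406), (126.3096923828125, 503.64227294921875), 39.882232666015625) 23.79280465038312
```

Fin at (465.9,-299.3), 12.0x30.0 mm, yaw 12.6°: all agree.

Request:
step_arm(fingers=[0, 0, 0, 0, 0, 0, 0], slide=[[-1.1, 0.2, 1.5], [0, 0, 3], [0, 0, 3], [0, 0, 3], [0, 0, 2], [0, 0, 1], [0, 0, 0]], angular=[[-0.044, -0.042, -0.115], [0, 0, 0], [0, 0, 0], [0, 0, 0], [0, 0, 0], [0, 0, 0], [0, 0, 0]])

```text
t: 7.88
ee_pos: [461.5, -295.2, 126.9]
orientation: [-3.134, -0.011, 1.771]
contact_force: [0.2, 0.8, -0.1]
grip_width: 0.997
```

```bash
python3 -c "
from h import *
togo([465.9,-299.3,47],1.792)"
```

```text
t 7.88 p [ 461.5 -295.2  126.9] rpy [-3.134 -0.011  1.771] q [ 0.74  0.44 -0.33  1.88  0.18  0.87  0.52] F [ 0.2  0.8 -0.1] w 0.997
slide cm [-0.58  0.41  7.99] rot [-0.007 -0.011 -0.021]
```

Request:
step_arm(fingers=[0, 0, 0, 0], slide=[[-0.6, 0.4, 1], [0, 0, 2], [0, 0, 1], [0, 0, 0]], angular=[[-0.007, -0.011, -0.021], [0, 0, 0], [0, 0, 0], [0, 0, 0]])

```text
t: 8.22
ee_pos: [465.5, -298.9, 83.7]
orientation: [-3.139, -0.003, 1.785]
contact_force: [0.3, 0.2, 0.6]
grip_width: 1.0
```

```bash
python3 -c "
from h import *
togo([465.9,-299.3,47],1.792)"
```

```text
t 8.22 p [ 465.5 -298.9   83.7] rpy [-3.139e+00 -3.000e-03  1.785e+00] q [ 0.73  0.5  -0.32  1.9   0.22  0.77  0.5 ] F [0.3 0.2 0.6] w 1.0
slide cm [-0.06  0.04  3.67] rot [-0.002 -0.003 -0.007]
```

Request:
step_arm(fingers=[0, 0, 0, 0], slide=[[0, 0, 1.3], [0, 0, 1.3], [0, 0, 1], [0, 0, 0]], angular=[[0, 0, -0.007], [0, 0, 0], [0, 0, 0], [0, 0, 0]])

```text
t: 8.55
ee_pos: [466.3, -299.0, 47.9]
orientation: [-3.141, -0.002, 1.789]
contact_force: [-0.4, -0.3, 0.1]
grip_width: 1.001
```

```bash
python3 -c "
from h import *
togo([465.9,-299.3,47],1.792)"
```

```text
t 8.55 p [ 466.3 -299.    47.9] rpy [-3.141e+00 -2.000e-03  1.789e+00] q [ 0.71  0.56 -0.3   1.92  0.24  0.7   0.48] F [-0.4 -0.3  0.1] w 1.001
slide cm [-0.02 -0.05  0.09] rot [-0.001 -0.002 -0.003]
```

Request:
step_arm(fingers=[100, 170, 200, 215, 230, 255, 255, 255, 255, 255], slide=[[0, -0.05, 0.05], [0, 0, 0.04], [0, 0, 0.04], [0, 0, 0.04], [0, 0, 0.04], [0, 0, 0.03], [0, 0, 0], [0, 0, 0], [0, 0, 0], [0, 0, 0]], angular=[[0, 0, 0], [0, 0, 0], [0, 0, 0], [0, 0, 0], [0, 0, 0], [0, 0, 0], [0, 0, 0], [0, 0, 0], [0, 0, 0], [0, 0, 0]])

```text
t: 9.38
ee_pos: [466.7, -299.9, 47.6]
orientation: [3.141, 0.0, 1.787]
contact_force: [0.6, 0.9, -1.7]
grip_width: 0.127
```

```bash
python3 -c "
from h import *
togo([465.9,-299.3,250],1.792)"
```

```text
t 9.38 p [ 466.7 -299.9   47.6] rpy [3.141 0.    1.787] q [ 0.71  0.56 -0.3   1.92  0.24  0.7   0.48] F [ 0.6  0.9 -1.7] w 0.127
slide cm [  0.07  -0.05 -20.24] rot [ 0.001  0.    -0.005]
```

Request:
step_arm(fingers=[255, 255, 255, 255, 255, 255, 255, 255, 255, 255], slide=[[0, 0, -0.2], [0, 0, -0.4], [0, 0, -0.6], [0, 0, -0.8], [0, 0, -1], [0, 0, -1], [0, 0, -0.9], [0, 0, -0.6], [0, 0, -0.4], [0, 0, -0.2]], angular=[[0, 0, 0], [0, 0, 0], [0, 0, 0], [0, 0, 0], [0, 0, 0], [0, 0, 0], [0, 0, 0], [0, 0, 0], [0, 0, 0], [0, 0, 0]])

```text
t: 10.22
ee_pos: [466.9, -299.9, 116.2]
orientation: [3.14, 0.001, 1.787]
contact_force: [0.4, -0.6, -1.6]
grip_width: 0.128
```

```bash
python3 -c "
from h import *
togo([465.9,-299.3,300],1.792)
grab('wrist','w3')"
```

```text
t 10.22 p [ 466.9 -299.9  116.2] rpy [3.140e+00 1.000e-03 1.787e+00] q [ 0.74  0.46 -0.33  1.88  0.2   0.83  0.52] F [ 0.4 -0.6 -1.6] w 0.128
slide cm [  0.06  -0.05 -18.38] rot [ 0.002  0.001 -0.005]
```

View pics/w3.png

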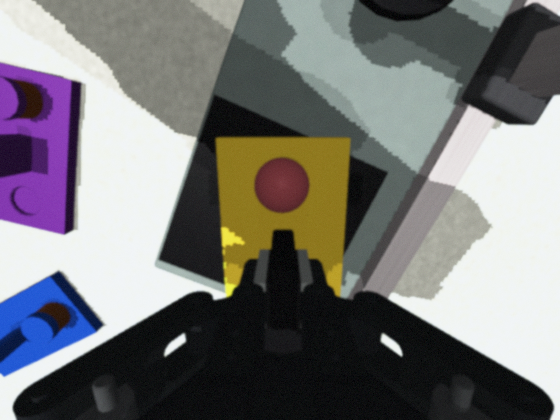

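The wrist view shows the yellow tray lifted and level, with the fin between the jaws at (283,260) and the ball seated in its pocket at (282,185). I'll keep lifting.

Request:
step_arm(fingers=[255, 255, 255, 255, 255, 255, 255, 255, 255, 255], slide=[[0, 0, -0.3], [0, 0, -0.7], [0, 0, -1.1], [0, 0, -1.5], [0, 0, -1.7], [0, 0, -1.8], [0, 0, -1.8], [0, 0, -1.8], [0, 0, -1.8], [0, 0, -1.6]], angular=[[0, 0, 0], [0, 0, 0], [0, 0, 0], [0, 0, 0], [0, 0, 0], [0, 0, 0], [0, 0, 0], [0, 0, 0], [0, 0, 0], [0, 0, 0]])

```text
t: 11.1
ee_pos: [463.7, -297.6, 263.6]
orientation: [-3.136, -0.007, 1.789]
contact_force: [0.3, 0.8, -2.2]
grip_width: 0.131
```

Request:
step_arm(fingers=[255, 255, 255, 255, 255, 255], slide=[[0, 0, -1.4], [0, 0, -1.1], [0, 0, -0.8], [0, 0, -0.5], [0, 0, -0.2], [0, 0, 0]], angular=[[0, 0, 0], [0, 0, 0], [0, 0, 0], [0, 0, 0], [0, 0, 0], [0, 0, 0]])

```text
t: 11.6
ee_pos: [464.6, -297.3, 312.8]
orientation: [-3.141, -0.003, 1.79]
contact_force: [0.7, 0.2, -2.5]
grip_width: 0.133
```

```bash
python3 -c "
from h import *
togo([465.9,-299.3,300],1.792)
togo([587,238.6,300],1.787)"
```

```text
t 11.6 p [ 464.6 -297.3  312.8] rpy [-3.141e+00 -3.000e-03  1.790e+00] q [ 0.78  0.26 -0.36  1.66  0.09  1.24  0.61] F [ 0.7  0.2 -2.5] w 0.133
slide cm [-0.23  0.08  1.28] rot [-0.    -0.003 -0.002]
t 11.6 p [ 464.6 -297.3  312.8] rpy [-3.141e+00 -3.000e-03  1.790e+00] q [ 0.78  0.26 -0.36  1.66  0.09  1.24  0.61] F [ 0.7  0.2 -2.5] w 0.133
slide cm [49.64 23.61  1.42] rot [-0.    -0.003  0.003]
```

Request:
step_arm(fingers=[255, 255, 255, 255, 255, 255, 255, 255, 255, 255], slide=[[0.3, 0.1, 0], [0.6, 0.3, 0], [1, 0.5, 0], [1.4, 0.6, 0], [1.7, 0.8, 0], [2, 0.9, 0], [2, 0.9, 0], [2, 0.9, 0], [2, 0.9, 0], [2, 0.9, 0]], angular=[[0, 0, 0], [0, 0, 0], [0, 0, 0], [0, 0, 0], [0, 0, 0], [0, 0, 0], [0, 0, 0], [0, 0, 0], [0, 0, 0], [0, 0, 0]])

```text
t: 12.43
ee_pos: [496.6, -125.8, 307.0]
orientation: [-3.132, -0.01, 1.785]
contact_force: [1.3, 0.6, -2.4]
grip_width: 0.131
```

```bash
python3 -c "
from h import *
togo([587,238.6,300],1.787)"
```

```text
t 12.43 p [ 496.6 -125.8  307. ] rpy [-3.132 -0.01   1.785] q [ 0.56  0.21 -0.47  1.74  0.09  1.23  0.28] F [ 1.3  0.6 -2.4] w 0.131
slide cm [33.67 16.59  0.87] rot [-0.01  -0.01  -0.002]
```

Request:
step_arm(fingers=[255, 255, 255, 255, 255, 255, 255, 255, 255, 255], slide=[[2, 1, 0], [2, 1, 0], [2, 1, 0], [2, 1, 0], [2, 1, 0], [2, 1, 0], [2, 1, 0], [2, 1, 0], [2, 1, 0], [2, 1, 0]], angular=[[-0.003, -0.003, 0], [-0.003, -0.003, 0], [-0.002, -0.002, 0], [0, 0, 0], [0, 0, 0], [0, 0, 0], [0, 0, 0], [0, 0, 0], [0, 0, 0], [0, 0, 0]])

```text
t: 13.27
ee_pos: [546.0, 115.3, 302.8]
orientation: [-3.132, -0.006, 1.795]
contact_force: [0.1, -0.5, -1.9]
grip_width: 0.131
```

```bash
python3 -c "
from h import *
togo([587,238.6,300],1.787)"
```

```text
t 13.27 p [546.  115.3 302.8] rpy [-3.132 -0.006  1.795] q [ 0.18  0.32 -0.6   1.64  0.18  1.25 -0.23] F [ 0.1 -0.5 -1.9] w 0.131
slide cm [11.11  6.74  0.28] rot [-0.009 -0.006  0.008]
```

Request:
step_arm(fingers=[255, 255, 255, 255, 255, 255, 255, 255, 255, 255], slide=[[1.8, 1.1, 0], [1.6, 1, 0], [1.4, 0.9, 0], [1.2, 0.8, 0], [1, 0.6, 0], [0.8, 0.5, 0], [0.6, 0.4, 0], [0.4, 0.2, 0], [0.2, 0.1, 0], [0, 0, 0]], angular=[[-0.003, -0.003, 0], [-0.003, -0.003, 0], [-0.002, 0, 0], [0, 0, 0], [0, 0, 0], [0, 0, 0], [0, 0, 0], [0, 0, 0], [0, 0, 0], [0, 0, 0]])

```text
t: 14.1
ee_pos: [574.1, 235.1, 298.2]
orientation: [-3.132, -0.005, 1.809]
contact_force: [0.1, 0.9, -1.3]
grip_width: 0.129
```

Run:
```python
from h import *
togo([587,238.6,185],1.787)
grab('wrist','w4'); grab('top','top2'); grab('scene','scene2')
```

```text
t 14.1 p [574.1 235.1 298.2] rpy [-3.132 -0.005  1.809] q [-0.04  0.44 -0.61  1.49  0.25  1.3  -0.43] F [ 0.1  0.9 -1.3] w 0.129
slide cm [-0.02  1.45 11.3 ] rot [-0.01  -0.005  0.022]
```

View pics/w4.png

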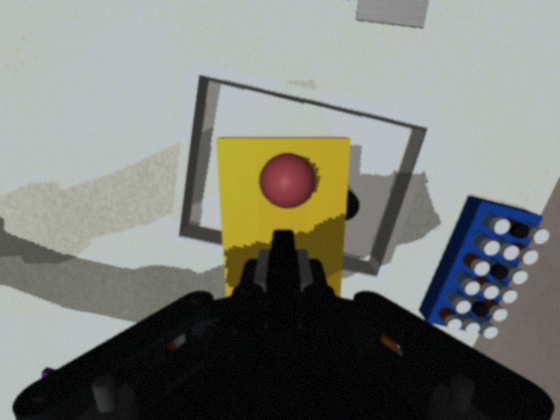

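The ball is still in its pocket at (288,180). The pan is below, with rim corners near (202,77), (426,128), (378,273) and (182,236).

Run:
```python
from h import *
_,z=load('w4')
Q=np.array([pt(z,u,v,55)[:2] for u,v in((202,77),(426,128),(378,273),(182,236))]);print(Q.round(0),Q.mean(0).round(1))
P=np.load('pics/P1s.npy')
m=(P[...,2]>48)&(P[...,2]<62)&(P[...,0]>350)&(P[...,0]<800)&(P[...,1]>50)&(P[...,1]<420)
n,l,s,c=cv2.connectedComponentsWithStats(m.astype(np.uint8));i=1+np.argmax(s[1:,4]);print('scene pan',cv2.minAreaRect(P[l==i][:,:2].astype(np.float32)))
```

```text
[[449. 336.]
 [729. 345.]
 [736. 140.]
 [454. 129.]] [592.  237.5]
scene pan ((586.3860473632812, 235.51010131835938), (314.4360656738281, 239.10179138183594), 1.2906150817871094)
```

Request:
step_arm(fingers=[255, 255, 255, 255, 255, 255, 255, 255, 255, 255], slide=[[0, 0.2, 0.2], [0, 0.3, 0.5], [0, 0.4, 0.8], [0, 0.3, 1.1], [0, 0.2, 1.3], [0, 0.1, 1.5], [0, 0, 1.5], [0, 0, 1.3], [0, 0, 1.1], [0, 0, 0.9]], angular=[[-0.003, -0.002, 0], [-0.004, -0.003, 0], [-0.003, 0, 0], [0, 0, 0], [0, 0, 0], [0, 0, 0], [0, 0, 0], [0, 0, 0], [0, 0, 0], [0, 0, 0]])

```text
t: 15.08
ee_pos: [591.8, 234.2, 185.7]
orientation: [3.14, 0.003, 1.803]
contact_force: [0.2, 0.2, -1.9]
grip_width: 0.136
```

```bash
python3 -c "
from h import *
togo([588,237.5,172],1.8)"
```

```text
t 15.08 p [591.8 234.2 185.7] rpy [3.140e+00 3.000e-03 1.803e+00] q [-0.06  0.55 -0.57  1.6   0.33  1.09 -0.49] F [ 0.2  0.2 -1.9] w 0.136
slide cm [ 0.41 -0.29  1.36] rot [0.002 0.003 0.003]
```

Request:
step_arm(fingers=[255, 255, 255, 255, 255, 255, 255, 255, 255], slide=[[0.1, -0.1, 0.6], [0.2, -0.1, 0.3], [0.1, -0.1, 0.1], [0, 0, 0], [0, 0, 0], [0, 0, 0], [0, 0, 0], [0, 0, 0], [0, 0, 0]], angular=[[0.002, 0.003, 0], [0, 0, 0], [0, 0, 0], [0, 0, 0], [0, 0, 0], [0, 0, 0], [0, 0, 0], [0, 0, 0], [0, 0, 0]])

```text
t: 15.83
ee_pos: [587.6, 238.0, 173.7]
orientation: [-3.141, -0.001, 1.804]
contact_force: [0.0, 0.8, -1.5]
grip_width: 0.13
```

Run:
```python
from h import *
togo([588,237.5,172],1.8)
print(np.abs(monitor.observe()['qd']).max())
for n in('wrist','scene','top'): grab(n,n+'3')
im,z=load('scene3');P=cloud(z);h=cv2.cvtColor(im,cv2.COLOR_BGR2HSV)
y=(cv2.inRange(h,(20,100,50),(36,255,255))>0)&(P[...,1]>120)&(P[...,1]<360)&(abs(P[...,0]-588)<120)&(P[...,2]>70)
q=P[y];print('deck',y.sum(),cv2.minAreaRect(q[:,:2].astype(np.float32)),np.percentile(q[:,2],[5,50,95]).round(1))
k=(P[...,2]>212)&(P[...,2]<228)&(P[...,0]>500)&(P[...,0]<600)&(P[...,1]>-230)&(P[...,1]<-110)
print('head fin',np.median(P[k],0).round(1),cv2.minAreaRect(P[k][:,:2].astype(np.float32)))
b,_=load('top3')
o=np.zeros((420,800,3),np.uint8);o[:,:460]=im[:,80:540];w,_=load('wrist3');o[:255,460:]=cv2.resize(w,(340,255));cv2.imwrite('pics/fin.png',o)
```

```text
t 15.83 p [587.6 238.  173.7] rpy [-3.141e+00 -1.000e-03  1.804e+00] q [-0.06  0.56 -0.57  1.62  0.33  1.07 -0.5 ] F [ 0.   0.8 -1.5] w 0.13
slide cm [-0.06  0.03  0.17] rot [-0.001 -0.001  0.004]
0.005205819268438332
deck 1020 ((599.1102905273438, 240.419921875), (104.31587982177734, 131.5308380126953), 8.63575267791748) [146.9 151.1 175.2]
head fin [ 558.5 -151.8  219.5] ((556.2905883789062, -153.04222106933594), (15.287080764770508, 31.015100479125977), 81.54884338378906)
```

View pics/fin.png

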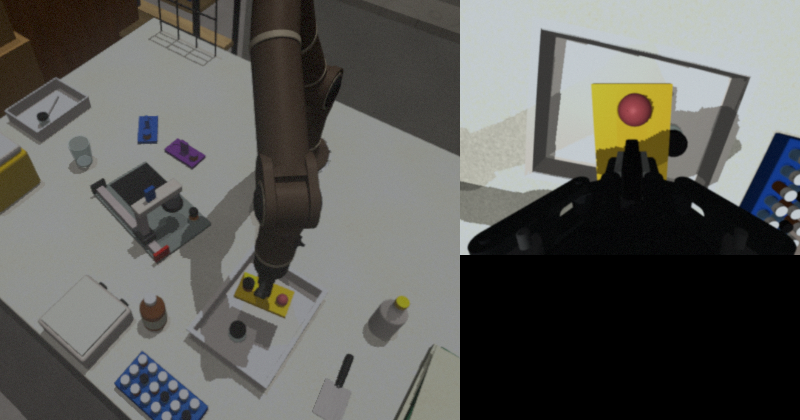

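The tray is held level over the middle of the pan with the ball seated (wrist inset (634,110)). The head is parked and the bystanders stand undisturbed. I'm handing in.

```bash
python3 -c "
from h import *
print(r.finish_job())"
```

```text
the job is handed in; nothing more can be done
None
```

I parked the camera head first, then lifted the yellow tray by its black fin and carried it over the middle of the large white pan. I handed the job in at about 16 s with the tray still held there.

- **Head:** I gripped it by its blue fin and slid it about 160 mm. It then would not move for a further 7 mm of commanded push. Its fin measures about +85 mm along the stand's y, which is 0.17 if the head's zero is at -85. A later scene view showed it still there.
- **Gap to the red stop:** The scene view shows about 35 mm between the head's carriage and the red block itself. I took the hard stop and the measured travel as the joint's end.
- **Tray:** The tool stood at (588, 238, 174) mm, with the pan's middle measured at about (588, 237.5). It was level within 0.1° and still.
- **Clearance:** The deck top was at about z = 150 mm, so the tray's underside is about 83 mm above the pan's rim.
- **Ball and bystanders:** The ball was in its pocket and nothing touched it. The last scene picture showed no bystander moved.
- **Disagreements:** The top view put the fins up to 5 mm off the scene and wrist views in x. The depth-based outline of the held tray was centred about 11 mm off the tool in x, because it also took in points above the deck. I relied on the tool pose and the wrist view.

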